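# Clip a root-window plate into its leaning holder

## Task

Draw the large notched root-window plate straight up out of its wooden dock and push it, notched end first, down into the one empty leaning holder until it sits fully home on the slot floor with both spring clips snapped into its notches; then let go of it. Leave the small plate, the dishes, the seed jar and the brush where they are.

Things in the scene. Friction and masses are not known exactly. Their poses are not given: they have to be found in the camera images.
- plate: Large root-window plate: rigid grey panel, 100 mm wide (its y), 140 tall (z), 10 thick (x), 0.13-0.25 kg, brown soil windows; same on both faces and sides. Origin mid lower edge, z to the upper edge. A 5 mm deep notch in each side edge, 18 to 31 mm above the lower edge; its lowest 13 mm taper in by 4.5 mm a side. Grip its thickness at the plain band on top. Starts upright in the dock, top edge 148 mm above the table.
- dock: Low fixed wooden dock that holds the large plate upright: 130 mm wide (its y), 70 deep (x), 38 high. Origin at the centre of its underside. The plate stands in a groove along y, 12 mm wide, 30 mm deep, floor 8 mm above the table; draw it straight up.
- holder: The only empty one of three like fixed holders in a row, in any order (the others hold such plates fixed, tops 160 mm above the table). Plywood foot 150 by 140 mm with a leaning aluminium pocket. Origin at the centre of the foot's underside.
- holder_slot: Slot of the empty holder, leaning 0.44 rad from vertical, mouth towards the robot's side. Origin mid slot floor, 30 mm above the table; z along the slot out of its mouth (push along -z), y along its width, x across the plate's thickness. 103 mm wide, 13 across, 55 deep; flared lips 11 mm further. Home: plate origin at this origin, axes parallel (half turn about z as good).
- clip_l (a joint): Rounded steel spring clip standing into the slot at y = +47 mm, 25 mm above its floor. Value: m pressed aside; 0 = sprung in, at most 0.007, about 0.003 while the plate's edge passes. Met when the plate's lower edge is about 22 mm above the slot floor; snaps into the notch at home. Pushing past both clips takes roughly 10 N along the slot.
- clip_r (a joint): Spring clip on the slot's -y side, the same.
- small_plate: Bystander: smaller plate without notches, 70 mm wide, 110 mm tall, 10 mm thick, upright in a smaller dock of its own beside the large one's (either side). Origin mid lower edge.
- dish_a: Bystander: open glass dish with seeds, 90 mm across, 16 mm high. Origin at the centre of its underside.
- dish_b: Bystander: another such dish.
- jar: Bystander: amber seed jar, 60 mm across, 90 mm high. Origin at the centre of its underside.
- brush: Bystander: small brush lying on the table, 170 mm long.
Not all that is in view belongs to the job. What is shaped like the holder but purple or turquoise is not meant.

How it is judged (in metres and radians):
On the way:
1. the large plate is drawn up clear of its dock (z of plate in the frame of dock above 0.045 m and contact force between plate and dock below 0.05 N), for 0.1 s.
At the end, for the whole second after the job is handed in: The large plate's lower edge is within 4 mm of the slot floor of the empty holder, within 4 mm across and 5 mm along the slot's centre, parallel to the slot within 0.1 rad, both spring clips sprung back to under 1.8 mm (in the notches), the plate released and at rest (x of plate in the frame of holder_slot between -0.004 and 0.004 m and y of plate in the frame of holder_slot between -0.005 and 0.005 m and z of plate in the frame of holder_slot between -0.004 and 0.004 m and angle between the z axis of plate and the z axis of holder_slot, either way round below 0.1 rad and value of joint each of clip_l, clip_r below 0.0018 m and linear speed of plate below 0.02 m/s); the robot touches nothing.
It fails at once if the small plate is shifted by more than 20 mm (distance of small_plate from where it was at the start of the episode above 0.02 m).
It fails at once if a dish is shifted by more than 25 mm (distance of dish_a from where it was at the start of the episode above 0.025 m).
It fails at once if a dish is shifted by more than 25 mm (distance of dish_b from where it was at the start of the episode above 0.025 m).
It fails at once if the seed jar is shifted by more than 25 mm (distance of jar from where it was at the start of the episode above 0.025 m).
It fails at once if the brush is shifted by more than 30 mm (distance of brush from where it was at the start of the episode above 0.03 m).
It also fails if it takes over 43 s, if anything falls off the work surface, if the arm or the gripper's body presses on something with over 40 N, if the wrist force passes 120 N, or if a joint passes its speed limit or range.

## Robot

A 6-joint arm with a two-finger parallel gripper is mounted at the origin on the work surface. World frame = base frame: x ahead of the robot, y to its left, z up, the work surface at z = 0. Lengths are in mm, angles in rad, forces in N, time in s.
With the tool pointing down it reaches from about 300 to 775 mm from the base axis. Payload 14.6 kg.
Tool frame: the origin (TCP) lies between the finger pads; the fingertips stand 19 mm ahead of it and the grasp point (between the pads) is the TCP (manip.tcp_to_tips is the distance from the TCP to the fingertips, in mm); x points along the fingers, z is the direction in which the jaws open and shut, and the axes are right-handed (so a half turn about x gives the same grasp; the last joint's range is limited). The gripper opens to 94 mm and grips with 3 to 60 N. Pads are 16 mm wide; open, the fingers measure 119 mm over their backs; the gripper's body (75 mm by 177 mm) begins 78 mm behind the grasp point.
Start: joints at [-1.248, 0.3, 1.521, -0, 1.321, -0.067], TCP at [208.994, -508.735, 224.446] pointing down, gripper open.
Joint ranges: [-3.03, 3.03], [-0.79, 2.21], [0.23, 2.52], [-1.04, 4.18], [0, 3.07], [-2.55, 2.55]. Speed limits (rad/s): [2.22, 2.22, 2.57, 3.14, 3.14, 3.14].

## Interface

Orientations are given as [roll, pitch, yaw] about the fixed x, y, z axes, in that order (R = Rz(yaw) Ry(pitch) Rx(roll)).
In Python, from cell import manip gives the robot as it stands.
- The arm moves only by the tool jog_arm, never from a script. Its argument "moves" is a list that holds one entry, the list of rows, each a list of 6 numbers: the shift along the world's x, y, z in mm, then the turn, a rotation vector about the world's x, y, z in degrees. In form: [[[dx, dy, dz, wx, wy, wz], ...]]. A call has 1 to 5 rows; each row shifts and turns the pose as measured when the row begins; what a row does not reach is not made up. A row lasts 1/10 s, in which the tool goes at most 50 mm and 8.59 degrees, less where a joint would pass 70% of its speed; a pose out of reach is approached as far as the arm can. A call is refused whole if a number of a shift passes 50 or a number of a turn 8.59, either way. A call with a gripper value outside its range is refused whole. "gripper" is the opening, from -1 (shut) to 1 (fully open), set as the call begins (left out, the last holds). The fingers move at their own pace and stop on an object; "squeeze" is the grip in N (left out, the last holds). Time passes only in rows, so rows that do not move let the fingers close. It gives the time, the measured TCP pose, the force and the opening at its end, in the units of the state.
- manip.read_state(): the state, without advancing time (a new reading comes with each control period).
- manip.camera(name): name is "scene" or "side" or "wrist"; returns (picture, depth): 384x512x3 uint8, blue, green, red; 384x512 float32, mm along the optical axis (not along the pixel's ray), 0 where there is no reading.
- manip.camera_params(name): a dict with "fx", "fy", "cx", "cy" (pixels), "rvec" (rotation vector, rad) and "tvec" (3), from world to camera coordinates, as OpenCV has them. Camera axes: x right, y down, z forward; pixel columns grow to the right and rows downward; lengths in mm; the calibration is good to about 2 mm. The wrist camera is an equidistant fisheye: a pixel r from the principal point sees the ray r / f radians off the axis. A picture is of the moment at which its call begins: read the wrist's pose just before it. camera_params takes no time and is no camera call; for the wrist camera it gives the pose at the moment of the call.
- manip.sign_off(): hands the job in, once; it reports no verdict.
The state is a dict: "clock": time; "joints": joint angles; "qd": joint speeds; "effort": joint torques, N m; "eef_pos": TCP position; "eef_rot": TCP orientation; "wrist_force": force on the tool from outside, world axes, zero at the start; "moment": the same for the moment, N m; "finger_gap": finger opening in mm.
Only numpy, scipy, OpenCV 4.12 (cv2) and the standard library are available. Lean on these libraries where they do the work, as an engineer would, in place of code of your own. Each camera call takes 0.05 s, during which the arm holds its last target. There are 200 camera calls.

## Working session

There is one attempt and no reset: what is moved stays moved. The work goes in short steps, Python scripts to look and compute and a tool call to move; the robot and the scene stay as the last step left them, time stands still between calls to the robot, and variables do not carry over. Pictures are saved under pics/ and viewed, about 8 in all and at most 12, crops included, and the job is handed in when it is done.

Besides the shell and the picture viewer there is one more tool, called after "Emit:" by a JSON object that holds its "op" and its "data", one argument or row to a line. jog_arm: Moves the arm, as the interface text tells. Its arguments: {"type":"object","properties":{"moves":{"type":"array","items":{"type":"array","items":{"type":"array","items":{"type":"number"}}}},"gripper":{"type":"number"},"squeeze":{"type":"number"}},"required":["moves"]}

```bash
ls; mkdir -p pics
cat > h.py <<'E'
import numpy as np, cv2
from cell import manip
from scipy.spatial.transform import Rotation as R
def cloud(n,save=None):
    p=manip.camera_params(n); im,d=manip.camera(n)
    if save: cv2.imwrite('pics/'+save,im)
    v,u=np.mgrid[0:384,0:512]
    X=(u-p['cx'])/p['fx'];Y=(v-p['cy'])/p['fy']
    if n=='wrist':
        r=np.hypot(X,Y)+1e-9; t=np.tan(r)/r; X=X*t;Y=Y*t
    c=np.stack([X*d,Y*d,d],-1)
    Rm=cv2.Rodrigues(np.array(p['rvec'],float))[0]
    w=(c-np.array(p['tvec']).ravel())@Rm
    w[d<=0]=np.nan
    return im,d,w
E
python3 - <<'E'
from h import *
print(manip.read_state())
for n in('scene','side'):
    im,d,w=cloud(n,n+'0.png'); np.savez('/tmp/'+n,im=im,d=d,w=w)
    p=manip.camera_params(n);print(p, (-cv2.Rodrigues(np.array(p['rvec'],float))[0].T@np.array(p['tvec']).ravel()))
a=cv2.imread('pics/scene0.png');b=cv2.imread('pics/side0.png')
E
```

```text
pics
{'clock': 0.0, 'joints': array([-1.24762487e+00,  3.00474979e-01,  1.52160377e+00, -2.70999219e-05,
        1.32069800e+00, -6.65933111e-02]), 'qd': array([ 8.11309040e-05, -3.88430904e-04, -1.19278506e-03, -3.43950169e-04,
       -1.29053423e-03, -2.72071145e-04]), 'effort': array([ 2.45981873e-04, -5.31799686e+01, -3.52739668e+01,  7.08237151e-02,
        2.44207936e-02, -1.11051977e-04]), 'eef_pos': array([ 208.89888192, -508.51358807,  223.87459466]), 'eef_rot': array([3.09716368, 1.56961195, 1.91613884]), 'wrist_force': array([ 0.36280073,  0.1694027 , -0.35620368]), 'moment': array([ 0.01020555, -0.05702542,  0.02441927]), 'finger_gap': 93.94700539783527}
{'fx': 414.6645609035171, 'fy': 414.6645609035171, 'cx': 248.79444808593686, 'cy': 192.31624713048717, 'rvec': array([ 2.05007923,  1.64110404, -0.51013681]), 'tvec': array([-113.18634937, -358.89626076, 1554.12268638])} [1172.15549506 -145.83669507 1077.82102121]
{'fx': 457.2032351300292, 'fy': 457.2032351300292, 'cx': 252.80040352094778, 'cy': 181.48067294501516, 'rvec': array([ 0.12575196, -2.81041541,  1.3168757 ]), 'tvec': array([ 497.0667861 ,   88.59770287, 1357.49596778])} [ 410.22657216 1026.54683646  935.75423984]
```

View pics/scene0.png

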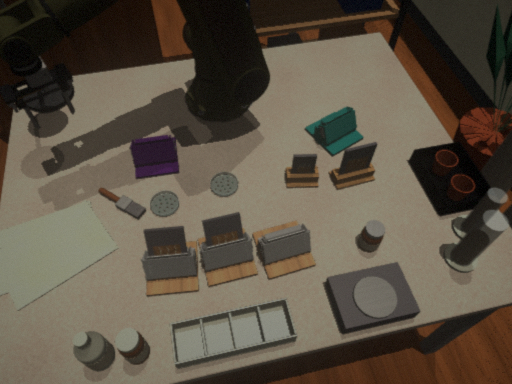

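View pics/side0.png

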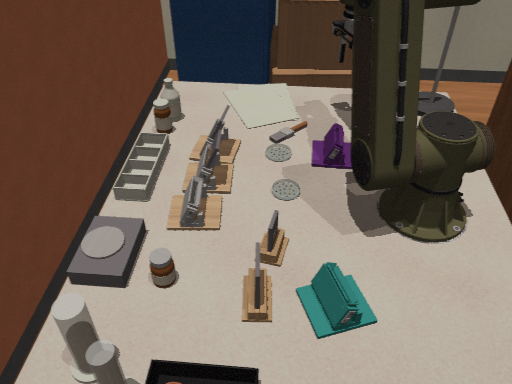

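The scene picture shows the large plate in its dock at about (355,165), the small one at (303,170), the empty holder at (283,248), and the two filled ones to its left. The side view agrees: plate at (258,290), empty holder at (195,205).

Run:
```python
from h import *
S={n:np.load('/tmp/'+n+'.npz') for n in('scene','side')}
# enlarge crops
a=S['scene']['im'];b=S['side']['im']
c1=cv2.resize(a[130:290,240:400],(560,560),interpolation=3)
c2=cv2.resize(b[170:330,160:300],(0,0),fx=3.5,fy=3.5,interpolation=3)[:560,:240*0+490]
cv2.imwrite('pics/crop.png',np.hstack([c1[:,:400*0+560],c2])[:, :1050])
cv2.imwrite('pics/crop.png',cv2.resize(np.hstack([c1,c2]),(800,427)))
for n in S:
    w=S[n]['w']
    def at(u,v): print(n,u,v,np.round(w[v,u],0))
    for uv in ([(355,165),(303,165),(283,248),(283,228),(295,268)] if n=='scene' else [(258,290),(258,250),(195,205),(195,188),(210,217)]): at(*uv)
# plate top band: points z>120 around dock
for n in S:
    w=S[n]['w'];c=np.array([425,230,0]) 
    P=w.reshape(-1,3)
    for z0,z1 in((135,160),):
        m=(P[:,2]>z0)&(P[:,2]<z1)&(P[:,0]>200)&(P[:,0]<900)&(abs(P[:,1])<500)
        Q=P[m]
        # cluster
        img=np.zeros((900,1000),np.uint8); img[Q[:,0].astype(int).clip(0,899),(Q[:,1]+500).astype(int).clip(0,999)]=255
        k,lab,st,ce=cv2.connectedComponentsWithStats(cv2.dilate(img,np.ones((13,13))))
        for i in range(1,k):
            q=Q[lab[Q[:,0].astype(int),(Q[:,1]+500).astype(int)]==i]
            if len(q)>15: print(n,len(q),np.round(q.mean(0)),cv2.minAreaRect(q[:,:2].astype(np.float32)),q[:,2].max())
```

```text
scene 355 165 [466. 349.  67.]
scene 303 165 [437. 189.  75.]
scene 283 248 [688.  58.  57.]
scene 283 228 [606.  83.  16.]
scene 295 268 [733.  83.  10.]
side 258 290 [452. 401.  99.]
side 258 250 [459. 326. 148.]
side 195 205 [647. 124.  85.]
side 195 188 [669.  19.  55.]
side 210 217 [615.  94.  14.]
scene 26 [216.  70. 155.] ((214.94479370117188, 72.4703598022461), (6.774051666259766, 66.73804473876953), 16.276132583618164) 159.9024393562064
scene 167 [463. 349. 144.] ((461.9211120605469, 350.69989013671875), (13.727827072143555, 103.39125061035156), 5.938173294067383) 150.6082242053997
scene 408 [ 622. -247.  148.] ((620.977783203125, -246.69747924804688), (100.61088562011719, 23.794403076171875), 83.81756591796875) 159.74255809242663
scene 399 [621. -98. 148.] ((620.4496459960938, -97.03863525390625), (23.997995376586914, 99.4549331665039), 2.594568967819214) 159.9107539834884
scene 160 [ 854. -448.  155.] ((851.8244018554688, -450.0071716308594), (30.741899490356445, 30.89272117614746), 68.26041412353516) 159.99258197736174
side 191 [458. 357. 148.] ((458.5592346191406, 352.6685791015625), (9.296685218811035, 102.57762145996094), 4.785961627960205) 152.0396709617446
side 68 [ 617. -229.  154.] ((617.6071166992188, -242.70974731445312), (104.28019714355469, 17.457048416137695), 83.34329986572266) 159.8545611122647
side 117 [616. -84. 151.] ((617.77587890625, -93.9665756225586), (19.92755126953125, 106.58696746826172), 2.642202138900757) 159.922019520519
side 61 [ 849. -440.  151.] ((850.6344604492188, -445.6925048828125), (33.022056579589844, 33.331298828125), 73.24546813964844) 159.85514829414362
```

View pics/crop.png

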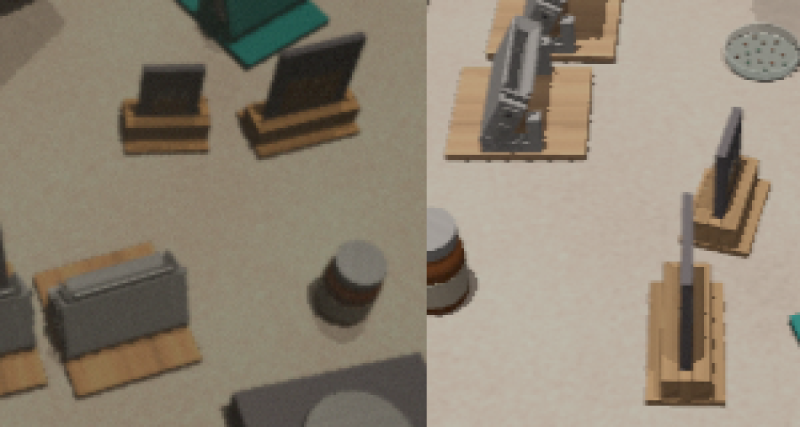

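```bash
python3 - <<'E'
from h import *
S={n:np.load('/tmp/'+n+'.npz') for n in('scene','side')}
for n in S:
    w=S[n]['w'];im=S[n]['im'];P=w.reshape(-1,3);hsv=cv2.cvtColor(im,cv2.COLOR_BGR2HSV).reshape(-1,3)
    # plate pca
    m=(P[:,2]>115)&(P[:,2]<149)&(abs(P[:,0]-460)<30)&(abs(P[:,1]-350)<70); q=P[m]
    c=q.mean(0);l=cv2.fitLine(q[:,:2].astype(np.float32),cv2.DIST_HUBER,0,.01,.01).ravel();print(n,'plate',len(q),c.round(1),l.round(3),'y',np.percentile(q[:,1],[1,99]).round(1))
    B=(abs(P[:,0]-670)<110)&(P[:,1]>-30)&(P[:,1]<160)
    wood=B&(hsv[:,1]>70)&(P[:,2]>3)&(P[:,2]<25)
    q=P[wood]; k=np.median(q[:,2]); print('foot',len(q),'z',k, cv2.minAreaRect(q[:,:2].astype(np.float32)))
    np.savetxt(f'/tmp/{n}_foot.txt',q)
    g=B&(hsv[:,1]<60)&(P[:,2]>25)
    q=P[g];print('grey',len(q),q.min(0).round(),q.max(0).round())
    # normals for planes
    N=np.cross(np.gradient(w,axis=1),np.gradient(w,axis=0)).reshape(-1,3);N/=np.linalg.norm(N,axis=1,keepdims=True)+1e-12
    Nm=N[g]; Nm=Nm[np.isfinite(Nm).all(1)]
    print('median normal',np.median(Nm,0).round(3))
E
python3 - <<'E'
import sys;sys.path.insert(0,'.')
from h import *
S={n:np.load('/tmp/'+n+'.npz') for n in('scene','side')}
# fit each boxes of pocket heights: profile in (x,z) strip at y mid
for n in S:
    P=S[n]['w'].reshape(-1,3)
    for y0 in (30,55,80,100):
        m=(abs(P[:,0]-670)<110)&(abs(P[:,1]-y0)<3)&(P[:,2]>20)
        q=P[m];q=q[np.argsort(-q[:,2])];print(n,y0,[tuple(map(int,t)) for t in q[::max(1,len(q)//14),[0,2]]])
E
```

```text
scene plate 283 [463.9 348.6 135.1] [ 7.20000e-02 -9.97000e-01  4.64861e+02  3.48727e+02] y [299.7 399.5]
foot 1119 z 11.265532636637763 ((666.350830078125, 56.010986328125), (171.9151153564453, 160.28363037109375), 89.93462371826172)
grey 1401 [625. -30.  25.] [709. 139.  99.]
median normal [-0.733 -0.068 -0.43 ]
side plate 169 [457.7 365.7 143.9] [ 8.10000e-02 -9.97000e-01  4.57647e+02  3.65610e+02] y [302.5 403.2]
foot 1191 z 11.672878933555019 ((656.3720703125, 56.910057067871094), (168.22189331054688, 171.23532104492188), 2.0800039768218994)
grey 936 [620. -30.  25.] [707. 144.  99.]
median normal [-0.138 -0.184 -0.341]
scene 30 [(675, 96), (673, 86), (680, 82), (651, 81), (682, 79), (653, 78), (683, 76), (661, 75), (686, 69), (689, 64), (691, 56), (693, 49), (698, 46), (700, 41), (703, 36), (704, 25)]
scene 55 [(671, 96), (676, 88), (649, 83), (648, 81), (656, 80), (649, 79), (658, 77), (684, 72), (682, 69), (686, 65), (685, 59), (693, 55), (697, 50), (697, 45), (699, 37), (701, 30)]
scene 80 [(671, 96), (674, 85), (675, 82), (644, 81), (675, 80), (676, 77), (678, 74), (682, 71
[... 527 characters left out ...]
(670, 98), (670, 93), (668, 89), (668, 86), (645, 85), (645, 81), (651, 81), (648, 80), (678, 79), (654, 78), (681, 74), (685, 64), (661, 64), (688, 57), (667, 53), (692, 48), (671, 44), (695, 42), (675, 37), (699, 33)]
side 80 [(668, 97), (666, 90), (665, 87), (672, 86), (641, 84), (643, 84), (641, 82), (647, 81), (649, 81), (646, 80), (641, 80), (675, 79), (653, 76), (679, 73), (656, 71), (681, 67), (659, 64), (686, 55), (666, 50), (690, 48), (693, 42), (697, 34), (700, 26)]
side 100 [(666, 97), (666, 94), (665, 91), (664, 90), (670, 85), (642, 84), (646, 80), (645, 80), (651, 78), (674, 78), (677, 73), (677, 71), (655, 68), (680, 67), (681, 62), (685, 56), (689, 47), (692, 40), (695, 34)]
```

```bash
cat >> h.py <<'E'
def Rd(yaw,tilt=0):
    # tool for plate with x-axis yaw; tilt leans tool back (slot z = (-sin t,0,cos t) before yaw)
    z=np.array([-np.sin(tilt),0,np.cos(tilt)]); x=np.array([np.cos(tilt),0,np.sin(tilt)])
    M=R.from_euler('z',yaw).as_matrix(); return M@z,M@x
def goal(p,yaw,tilt=0,show=True):
    s=manip.read_state(); Rc=R.from_euler('xyz',s['eef_rot'])
    z,x=Rd(yaw,tilt); best=None
    for sg in(1,-1):
        X=-z;Z=sg*x;Y=np.cross(Z,X); T=R.from_matrix(np.stack([X,Y,Z],1)); rv=np.degrees((T*Rc.inv()).as_rotvec())
        if best is None or np.linalg.norm(rv)<np.linalg.norm(best): best=rv
    print('t',round(s['clock'],2),'pos',s['eef_pos'].round(1),'d',(np.array(p)-s['eef_pos']).round(1),'rv',best.round(2),'F',s['wrist_force'].round(1),'gap',round(s['finger_gap'],1),'j',s['joints'].round(2))
E
python3 -c "
from h import *
goal([459,351,240],.078)
"
```

```text
t 0.1 pos [ 208.9 -508.5  223.9] d [250.1 859.5  16.1] rv [-4.000e-02 -5.000e-02  7.214e+01] F [-0.4  0.  -0.7] gap 93.9 j [-1.25  0.3   1.52  0.    1.32 -0.07]
```

Emit:
{"op": "jog_arm", "data": {
  "moves": [
    [[40,30,5,0,0,4],[40,30,5,0,0,4],[30,40,5,0,0,4],[30,40,0,0,0,4],[25,40,0,0,0,4]]
  ]
}}

```text
clock: 0.6
eef_pos: [373.2, -327.1, 236.9]
eef_rot: [-3.078, 1.566, 2.376]
wrist_force: [0.2, -1.0, -1.1]
finger_gap: 93.9
```

Emit:
{"op": "jog_arm", "data": {
  "moves": [
    [[20,45,0,0,0,4],[15,45,0,0,0,4],[10,45,0,0,0,4],[10,45,0,0,0,4],[10,45,0,0,0,4]]
  ]
}}

```text
clock: 1.1
eef_pos: [439.4, -93.5, 235.7]
eef_rot: [-3.103, 1.564, 2.715]
wrist_force: [1.3, -0.1, -0.4]
finger_gap: 94.1
```

Emit:
{"op": "jog_arm", "data": {
  "moves": [
    [[0,45,0,0,0,4],[0,45,0,0,0,4],[0,45,0,0,0,4],[0,45,0,0,0,4],[0,45,0,0,0,4]]
  ]
}}

```text
clock: 1.6
eef_pos: [437.7, 141.1, 235.2]
eef_rot: [-3.085, 1.563, 3.097]
wrist_force: [0.1, -0.1, -0.2]
finger_gap: 94.2
```

```bash
python3 -c "
from h import *
goal([459,351,260],.078)
"
```

```text
t 1.6 pos [437.7 141.1 235.2] d [ 21.3 209.9  24.8] rv [ 0.02 -0.43 10.25] F [ 0.1 -0.1 -0.2] gap 94.2 j [0.23 0.09 1.74 0.   1.31 0.33]
```

Emit:
{"op": "jog_arm", "data": {
  "moves": [
    [[40,-25,20,0,0,0],[40,-25,20,0,0,0],[40,-20,20,0,0,0],[20,-10,10,0,0,0],[0,0,0,0,0,0]]
  ]
}}

```text
clock: 2.1
eef_pos: [579.0, 70.8, 305.5]
eef_rot: [-3.101, 1.559, 3.108]
wrist_force: [-0.0, 1.1, -0.7]
finger_gap: 93.8
```

Run:
```python
from h import *
s=manip.read_state();im,d,w=cloud('wrist','w1.png');np.savez('/tmp/w1',im=im,w=w,d=d)
p=manip.camera_params('wrist');print(p)
cv2.imwrite('pics/w1.png',cv2.resize(im,(768,576)))
```

```text
{'fx': 297.3186396354542, 'fy': 297.3186396354542, 'cx': 252.67527751866544, 'cy': 195.43127371102278, 'rvec': array([-2.86032907,  0.10474271,  0.03360808]), 'tvec': array([-565.67938548,   57.54846364,  507.48856055])}
```

View pics/w1.png

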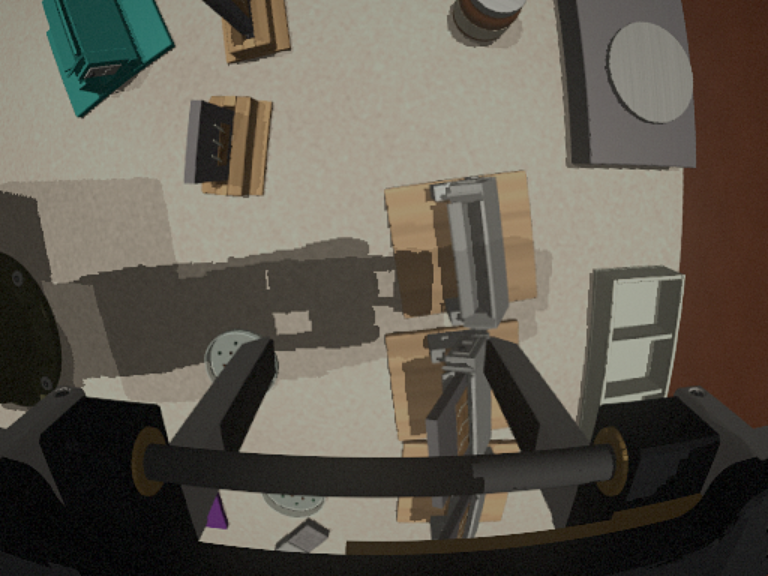

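Run:
```python
from h import *
D=np.load('/tmp/w1.npz');w=D['w'];P=w.reshape(-1,3);hsv=cv2.cvtColor(D['im'],cv2.COLOR_BGR2HSV)
wood=((hsv[...,1]>60)&(w[...,2]>4)&(w[...,2]<20)&(abs(w[...,0]-660)<110)&(w[...,1]>-40)&(w[...,1]<160)).astype(np.uint8)
k,lab,st,ce=cv2.connectedComponentsWithStats(wood)
for i in range(1,k):
    if st[i,4]>150:
        q=w[lab==i];print(st[i],np.median(q[:,2]),cv2.minAreaRect(q[:,:2].astype(np.float32)))
# edges: far x edge (max x) and y max edge by fit
q=w[wood>0]
for name,ax,bins in(('xmax',1,np.arange(0,130,10)),):
    pass
for z0 in (690,): pass
# plate dims check from wrist: table z
print('table z',np.nanmedian(w[250:262,180:240,2]) , np.nanmedian(P[(hsv.reshape(-1,3)[:,1]<60)&(abs(P[:,2])<15)][:,2]))
yaw=.08
Rz=R.from_euler('z',yaw).as_matrix();ex=Rz@[np.cos(.44),0,np.sin(.44)];ez=Rz@[-np.sin(.44),0,np.cos(.44)];ey=Rz@[0,1,0]
np.save('/tmp/fr',[ex,ey,ez])
O=np.array([690,60,30.])
srcs={'w1':w}
for n in('scene','side'): srcs[n]=np.load(f'/tmp/{n}.npz')['w']
for n,W in srcs.items():
    q=(W.reshape(-1,3)-O)@np.stack([ex,ey,ez],1)
    q=q[(abs(q[:,0])<50)&(abs(q[:,1])<75)&(q[:,2]>-20)&(q[:,2]<90)]
    print(n,'grid rows zs 80..-15 , cols xs -40..40 step2')
    m=abs(q[:,1])<35
    H,_,_=np.histogram2d(q[m,2],q[m,0],bins=[np.arange(-15,85,5),np.arange(-40,42,2)])
    for r in H[::-1]: print(''.join('.' if v<1 else (str(int(v)) if v<10 else '#') for v in r))
```

```text
[ 323  114   35   88 1684] 11.43517520120794 ((719.4844360351562, 72.91587829589844), (43.87183380126953, 140.41470336914062), 8.587488174438477)
[ 256  119   53   93 3226] 11.419192641640167 ((628.6109008789062, 64.74406433105469), (81.09522247314453, 140.2869415283203), 4.61328649520874)
[325 213  21  13 192] 11.153570405221338 ((704.6270751953125, -30.38386344909668), (35.1857795715332, 19.325183868408203), 2.569063901901245)
[257 218  56  14 334] 11.17510973617554 ((618.9695434570312, -31.705474853515625), (92.45648193359375, 14.395602226257324), 3.4063169956207275)
table z -0.49088103117132675 -0.46597822041149817
w1 grid rows zs 80..-15 , cols xs -40..40 step2
........................................
.........................1..............
.........###...........###..............
..........2###.......##9................
............##6.....##..#...............
.............#4........1#...............
.............##.........#...............
.............##.........#...............
.............##.........#...............
.............##.........#...............
.............##
[... 1312 characters left out ...]
...
.........57#3..........4#71.............
...........4#95......2921...............
.............5#.....151.12..............
..............7.........81..............
..............6.........17..............
..............9.........16..............
..............5.........16..............
..............7.........41..............
..............6.........35..............
..............6.........33..............
..............3.........52..............
..............4.........23..............
..............2.........35..............
2.1.....................22..............
4432....................61..............
.111....................4...............
........................................
```

Run:
```python
from h import *
D=np.load('/tmp/w1.npz');w=D['w'];hsv=cv2.cvtColor(D['im'],cv2.COLOR_BGR2HSV)
wood=((hsv[...,1]>60)&(w[...,2]>4)&(w[...,2]<20)&(abs(w[...,0]-660)<110)&(w[...,1]>-40)&(w[...,1]<160)).astype(np.uint8)
k,lab,st,ce=cv2.connectedComponentsWithStats(wood)
q=np.concatenate([w[lab==i] for i in range(1,k) if st[i,4]>1000])
print('foot',cv2.minAreaRect(q[:,:2].astype(np.float32)))
ex,ey,ez=np.load('/tmp/fr.npy');O=np.array([690,60,30.])
srcs={'w1':w}
for n in('scene','side'): srcs[n]=np.load(f'/tmp/{n}.npz')['w']
for n,W in srcs.items():
    q=(W.reshape(-1,3)-O)@np.stack([ex,ey,ez],1)
    def fit(lo,hi,z0,z1,nm,yy=40):
        m=(q[:,0]>lo)&(q[:,0]<hi)&(q[:,2]>z0)&(q[:,2]<z1)&(abs(q[:,1])<yy)
        t=q[m]
        if len(t)<15: return
        A=np.c_[np.ones(len(t)),t[:,1],t[:,2]];c=np.linalg.lstsq(A,t[:,0],rcond=None)[0]
        print(n,nm,len(t),'xs=%.2f + %.4f ys + %.4f zs'%tuple(c), 'std',np.std(t[:,0]-A@c).round(2),'at zs30',(c[0]+30*c[2]).round(2))
    fit(-16,-8,5,52,'near'); fit(5,14,0,50,'far')
    # lips tops & y extents of pocket
    m=(q[:,0]>-25)&(q[:,0]<15)&(q[:,2]>60)&(q[:,2]<76); t=q[m]
    print('  zs top',np.percentile(t[:,2],[90,97,99]).round(1),'ys lip ext',np.percentile(t[:,1],[0.5,1,99,99.5]).round(1))
    m=(q[:,0]>5)&(q[:,0]<14)&(q[:,2]>5)&(q[:,2]<50); t=q[m];print('  far face ys',np.percentile(t[:,1],[0.5,1,99,99.5]).round(1))
    m=(q[:,0]>-16)&(q[:,0]<-8)&(q[:,2]>5)&(q[:,2]<52); t=q[m];print('  near face ys',np.percentile(t[:,1],[0.5,1,99,99.5]).round(1))
    t=q[(abs(q[:,1])<40)&(q[:,0]>-4)&(q[:,0]<5)&(q[:,2]>50)]; 
    if len(t): print('  far lip inner xs', np.percentile(t[:,0],[0,2,5]).round(1),'zs there',t[t[:,0]<np.percentile(t[:,0],5)][:,2].mean())
```

```text
foot ((663.3575439453125, 67.60954284667969), (150.28089904785156, 140.3364715576172), 4.909707069396973)
w1 near 449 xs=-11.57 + -0.0031 ys + -0.0134 zs std 0.33 at zs30 -11.97
w1 far 419 xs=9.38 + -0.0016 ys + -0.0164 zs std 0.23 at zs30 8.89
  zs top [70.4 74.4 75.5] ys lip ext [-273.  -263.5   70.4   70.9]
  far face ys [-56.2 -55.5 249.9 251.3]
  near face ys [-212.9 -205.5   69.1   78.9]
  far lip inner xs [-4.  -3.9 -3.7] zs there 365.173481178284
scene far 384 xs=10.93 + -0.0051 ys + -0.0054 zs std 1.42 at zs30 10.77
  zs top [73.1 74.9 75.7] ys lip ext [-325.7 -322.    66.4   67.7]
  far face ys [-59.4 -58.6 590.  594.8]
  near face ys [-281.2 -279.5  658.2  659.2]
  far lip inner xs [3.7 3.7 3.8] zs there 54.36945048124375
side near 58 xs=-10.74 + -0.0111 ys + -0.0041 zs std 0.42 at zs30 -10.87
side far 73 xs=9.96 + -0.0082 ys + 0.0068 zs std 0.31 at zs30 10.16
  zs top [73.  75.2 75.7] ys lip ext [-1118.4 -1117.     72.3    73.8]
  far face ys [-1122.1 -1116.4   540.7   541.9]
  near face ys [-1118.  -1116.3   535.1   555.4]
  far lip inner xs [-2.6 -1.8 -0.6] zs there 64.20390583006146
```

```bash
python3 -c "
from h import *
goal([461,300,280],.08)
"
```

```text
t 2.15 pos [578.   71.4 304.8] d [-117.   228.6  -24.8] rv [ 0.03 -0.74  8.82] F [ 0.2 -0.3  0.6] gap 93.7 j [0.06 0.34 1.29 0.   1.53 0.13]
```

Emit:
{"op": "jog_arm", "data": {
  "moves": [
    [[-23,46,-5,0,-0.2,2],[-23,46,-5,0,-0.2,2],[-23,46,-5,0,-0.2,2],[-24,45,-5,0,-0.1,2],[-24,45,-5,0,0,1]]
  ]
}}

```text
clock: 2.65
eef_pos: [458.6, 292.2, 276.6]
eef_rot: [-2.809, 1.565, -2.727]
wrist_force: [-0.1, 0.2, -1.3]
finger_gap: 93.8
```

Emit:
{"op": "jog_arm", "data": {
  "moves": [
    [[0,0,0,0,0,0],[0,0,0,0,0,0]]
  ]
}}

```text
clock: 2.85
eef_pos: [453.2, 296.6, 275.1]
eef_rot: [-2.875, 1.563, -2.785]
wrist_force: [-0.1, 0.3, 0.2]
finger_gap: 94.1
```

Run:
```python
from h import *
goal([461,300,280],.08)
p=manip.camera_params('wrist');print('cam',(-cv2.Rodrigues(p['rvec'])[0].T@p['tvec']).round(1))
im,d,w=cloud('wrist');np.savez('/tmp/w2',im=im,w=w,d=d)
cv2.imwrite('pics/w2.png',cv2.resize(im,(768,576)))
P=w.reshape(-1,3)
for nm,m in(('top',(P[:,2]>144)&(P[:,2]<153)&(abs(P[:,0]-460)<30)&(abs(P[:,1]-350)<70)),('dock',(P[:,2]>33)&(P[:,2]<42)&(abs(P[:,0]-460)<60)&(abs(P[:,1]-350)<85))):
    q=P[m].astype(np.float32);print(nm,len(q),cv2.minAreaRect(q[:,:2]),np.median(q[:,2]))
```

```text
t 2.85 pos [453.2 296.6 275.1] d [7.8 3.4 4.9] rv [ 0.16 -0.43 -0.56] F [-0.1  0.3  0.2] gap 94.1 j [0.51 0.25 1.46 0.   1.43 0.42]
cam [446.  377.7 434.7]Traceback (most recent call last):
  File "<stdin>", line 8, in <module>
cv2.error: OpenCV(4.12.0) /io/opencv/modules/imgproc/src/convhull.cpp:143: error: (-215:Assertion failed) total >= 0 && (depth == CV_32F || depth == CV_32S) in function 'convexHull'
```

View pics/w2.png

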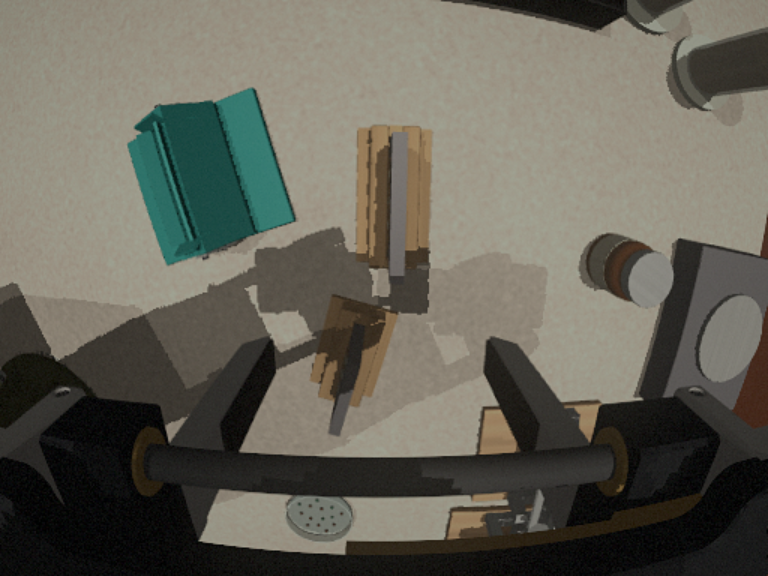

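The wrist view shows the plate's top edge as a grey strip from (400,133) to (397,275) in the dock, well away from the small plate at (350,375).

Run:
```python
from h import *
D=np.load('/tmp/w2.npz');w=D['w']; im=D['im']
for v in (95,120,150,175): print(v,w[v,266].round(1),D['d'][v,266])
P=w.reshape(-1,3)
for nm,m in(('top',(P[:,2]>142)&(P[:,2]<155)&(abs(P[:,0]-460)<40)&(abs(P[:,1]-350)<80)),('dock',(P[:,2]>32)&(P[:,2]<42)&(abs(P[:,0]-460)<60)&(abs(P[:,1]-350)<95))):
    q=P[m].astype(np.float32)
    if len(q)>9: print(nm,len(q),cv2.minAreaRect(q[:,:2]),np.median(q[:,2]),q.mean(0))
```

```text
95 [455.  394.8 147.3] 271.44348
120 [457.1 370.8 148.6] 276.8639
150 [459.9 341.7 147.8] 285.78665
175 [462.3 317.2 148.7] 291.74698Traceback (most recent call last):
  File "<stdin>", line 7, in <module>
cv2.error: OpenCV(4.12.0) /io/opencv/modules/imgproc/src/convhull.cpp:143: error: (-215:Assertion failed) total >= 0 && (depth == CV_32F || depth == CV_32S) in function 'convexHull'
```

Run:
```python
from h import *
D=np.load('/tmp/w2.npz');w=D['w']; P=w.reshape(-1,3)
for nm,m in(('top',(P[:,2]>144)&(P[:,2]<152)&(abs(P[:,0]-460)<40)&(abs(P[:,1]-350)<80)),('dock',(P[:,2]>32)&(P[:,2]<42)&(abs(P[:,0]-460)<60)&(abs(P[:,1]-350)<95))):
    q=P[m]; print(nm,len(q),cv2.minAreaRect(q[:,:2].astype(np.float32).copy()),np.median(q[:,2]),q.mean(0).round(1))
    if nm=='top':
        l=cv2.fitLine(q[:,:2].astype(np.float32).copy(),2,0,.01,.01).ravel();print(np.arctan(-l[0]/l[1]))
goal([459,350,200],.09)
```

```text
top 1063 ((458.2552185058594, 351.953125), (10.325933456420898, 99.93060302734375), 3.801276445388794) 147.47976195426418 [458.1 352.9 147.5]
0.06840785
dock 1992 ((458.18927001953125, 352.3087158203125), (44.7164421081543, 128.55538940429688), 4.351088047027588) 37.39271613826928 [456.2 354.8  37.3]
t 2.9 pos [453.4 296.3 275.1] d [  5.6  53.7 -75.1] rv [ 0.15 -0.44  0.05] F [-0.3 -0.1  0.1] gap 94.0 j [0.51 0.25 1.46 0.   1.43 0.42]
```

Emit:
{"op": "jog_arm", "data": {
  "moves": [
    [[3,30,-15,0.1,-0.4,-1.1],[2,25,-25,0,0,0],[0,1,-20,0,0,0],[0,0,0,0,0,0]]
  ]
}}

```text
clock: 3.3
eef_pos: [460.2, 350.0, 213.9]
eef_rot: [-0.28, 1.57, -0.218]
wrist_force: [0.2, 0.3, -0.3]
finger_gap: 93.8
```

```bash
python3 -c "
from h import *
goal([458.3,352,134],.070)
"
```

```text
t 3.3 pos [460.2 350.  213.9] d [ -1.9   2.  -79.9] rv [0.02 0.07 0.43] F [ 0.2  0.3 -0.3] gap 93.8 j [ 0.59  0.37  1.45 -0.    1.32  0.53]
```

Emit:
{"op": "jog_arm", "data": {
  "moves": [
    [[-2,2,-35,0,0,0.4],[0,0,-30,0,0,0],[0,0,-12,0,0,0],[0,0,0,0,0,0]]
  ]
}}

```text
clock: 3.7
eef_pos: [460.9, 348.9, 139.1]
eef_rot: [0.325, 1.565, 0.389]
wrist_force: [-0.1, 0.1, 0.9]
finger_gap: 93.7
```

```bash
python3 -c "
from h import *
goal([458.3,352,134],.070)
"
```

```text
t 3.7 pos [460.9 348.9 139.1] d [-2.6  3.1 -5.1] rv [-0.12  0.29  0.34] F [-0.1  0.1  0.9] gap 93.7 j [ 0.59  0.44  1.54 -0.    1.16  0.52]
```

Emit:
{"op": "jog_arm", "data": {
  "moves": [
    [[-2.5,3,-5,0,0.2,0.3],[0,0,0,0,0,0],[0,0,0,0,0,0]]
  ],
  "gripper": -0.5,
  "squeeze": 10
}}

```text
clock: 4.0
eef_pos: [459.9, 352.2, 137.9]
eef_rot: [0.664, 1.563, 0.733]
wrist_force: [0.4, -0.3, 0.1]
finger_gap: 74.0
```

```bash
python3 -c "
from h import *
goal([458.3,352,134],.070)
"
```

```text
t 4.0 pos [459.9 352.2 137.9] d [-1.6 -0.2 -3.9] rv [-0.28  0.31  0.09] F [ 0.4 -0.3  0.1] gap 74.0 j [0.59 0.44 1.54 0.   1.16 0.52]
```

Emit:
{"op": "jog_arm", "data": {
  "moves": [
    [[-2,0,-6,0,0.4,0],[-1,0,-3,0,0,0],[0,0,0,0,0,0],[0,0,0,0,0,0],[0,0,0,0,0,0]]
  ],
  "gripper": -0.65
}}

```text
clock: 4.5
eef_pos: [457.0, 352.6, 129.7]
eef_rot: [1.564, 1.565, 1.633]
wrist_force: [-0.2, 0.4, -0.0]
finger_gap: 33.3
```

```bash
python3 -c "
from h import *
goal([458.3,352,134],.070)
"
```

```text
t 4.5 pos [457.  352.6 129.7] d [ 1.3 -0.6  4.3] rv [-0.35 -0.02  0.08] F [-0.2  0.4 -0. ] gap 33.3 j [0.59 0.45 1.55 0.01 1.14 0.52]
```

Emit:
{"op": "jog_arm", "data": {
  "moves": [
    [[1,0,1,-0.3,0,0],[0,0,0,0,0,0],[0,0,0,0,0,0],[0,0,0,0,0,0],[0,0,0,0,0,0]]
  ],
  "gripper": -1
}}

```text
clock: 5.0
eef_pos: [458.4, 352.6, 130.9]
eef_rot: [0.947, 1.57, 1.015]
wrist_force: [0.8, 0.5, -0.7]
finger_gap: 9.7
```

```bash
python3 -c "
from h import *
goal([458.3,352,134],.070)
"
```

```text
t 5.0 pos [458.4 352.6 130.9] d [-0.1 -0.6  3.1] rv [-0.03  0.02  0.07] F [ 0.8  0.5 -0.7] gap 9.7 j [0.59 0.45 1.54 0.   1.15 0.52]
```

Emit:
{"op": "jog_arm", "data": {
  "moves": [
    [[0,0,0,0,0,0],[0,0,4,0,0,0],[0,0,10,0,0,0],[0,0,15,0,0,0],[0,0,20,0,0,0]]
  ],
  "squeeze": 45
}}

```text
clock: 5.5
eef_pos: [458.0, 351.8, 180.3]
eef_rot: [-2.473, 1.568, -2.404]
wrist_force: [-0.3, -0.3, -1.1]
finger_gap: 10.0
```

```bash
python3 -c "
from h import *
goal([458.3,352,200],.070)
"
```

```text
t 5.5 pos [458.  351.8 180.3] d [ 0.3  0.2 19.7] rv [ 0.11 -0.12  0.07] F [-0.3 -0.3 -1.1] gap 10.0 j [ 0.59  0.4   1.49 -0.    1.25  0.52]
```

```bash
cat >> h.py <<'E'
YAW=.084;TILT=.44
EZ,EX=Rd(YAW,TILT);EY=np.cross(EZ,EX)
SO=np.array([690,60,30.])
_e=np.load('/tmp/fr.npy'); SO=SO-5.0*_e[0]+9.7*_e[1]+5*np.tan(.44)*_e[2]
def st(h,L=122.9,yo=.6):
    """tool goal with plate edge h above slot floor; print also slot-frame error"""
    s=manip.read_state(); g=SO+EZ*(L+h)+EY*yo
    e=s['eef_pos']-(SO+EZ*L+EY*yo)
    goal(g,YAW,TILT)
    f=s['wrist_force']; print('plate in slot xyz',(e@EX).round(1),(e@EY).round(1),(e@EZ).round(1),'Fslot',[(f@a).round(1) for a in(EX,EY,EZ)],'mom',s['moment'].round(2))
E
python3 -c "
from h import *
print(SO,EX,EY,EZ); st(95)
"
```

```text
[683.7161241   69.22733772  30.        ] [0.90156158 0.0759098  0.42593947] [-8.39012508e-02  9.96474074e-01 -6.93889390e-18] [-0.42443763 -0.03573685  0.90475166]
t 5.5 pos [458.  351.8 180.3] d [ 133.2 -289.8   46.8] rv [  2.03 -25.26   0.88] F [-0.3 -0.3 -1.1] gap 10.0 j [ 0.59  0.4   1.49 -0.    1.25  0.52]
plate in slot xyz -118.0 300.0 98.8 Fslot [np.float64(-0.8), np.float64(-0.3), np.float64(-0.9)] mom [-0.01 -0.1   0.  ]
```

Emit:
{"op": "jog_arm", "data": {
  "moves": [
    [[0,0,30,0,0,0],[0,0,40,0,0,0],[10,-30,20,0,0,0],[20,-40,5,0,0,0],[20,-40,0,0,0,0]]
  ]
}}

```text
clock: 6.0
eef_pos: [505.8, 242.4, 286.0]
eef_rot: [0.884, 1.57, 0.96]
wrist_force: [1.2, -0.5, -1.0]
finger_gap: 9.9
```

```bash
python3 -c "
from h import *
st(110)
"
```

```text
t 6.0 pos [505.8 242.4 286. ] d [  79.  -180.9  -45.3] rv [  1.96 -25.09   0.45] F [ 1.2 -0.5 -1. ] gap 9.9 j [0.38 0.29 1.4  0.   1.46 0.31]
plate in slot xyz -38.2 186.9 178.1 Fslot [np.float64(0.6), np.float64(-0.6), np.float64(-1.4)] mom [-0.05 -0.12 -0.05]
```

Emit:
{"op": "jog_arm", "data": {
  "moves": [
    [[10,-40,0,0.4,-5,0],[15,-40,0,0.4,-5,0],[15,-40,0,0.4,-5,0.2],[15,-35,-10,0.4,-5,0.2],[15,-20,-15,0.4,-5,0]]
  ]
}}

```text
clock: 6.5
eef_pos: [578.2, 58.2, 267.7]
eef_rot: [-0.002, 1.112, 0.078]
wrist_force: [0.5, 1.0, -1.6]
finger_gap: 9.4
```

```bash
python3 -c "
from h import *
st(90)
"
```

```text
t 6.5 pos [578.2  58.2 267.7] d [ 15.1   4.  -45.1] rv [-0.03  1.09  0.19] F [ 0.5  1.  -1.6] gap 9.4 j [ 0.03  0.11  1.71  0.03  0.86 -0.07]
plate in slot xyz 5.3 -2.8 137.3 Fslot [np.float64(-0.2), np.float64(0.9), np.float64(-1.7)] mom [-0.06  0.24 -0.03]
```

Emit:
{"op": "jog_arm", "data": {
  "moves": [
    [[8,2,-22,0,1,0.2],[6,2,-18,0,0,0],[0,0,0,0,0,0]]
  ]
}}

```text
clock: 6.8
eef_pos: [591.3, 58.5, 226.9]
eef_rot: [0.002, 1.129, 0.081]
wrist_force: [-0.6, 0.3, 0.2]
finger_gap: 9.8
```

Run:
```python
from h import *
st(80)
T={}
for n in('wrist','side'):
    im,d,w=cloud(n); np.savez('/tmp/i_'+n,im=im,w=w,d=d); T[n]=im
cv2.imwrite('pics/i.png',np.hstack([cv2.resize(T['wrist'],(400,300)),cv2.resize(T['side'][110:240,120:293],(400,300),interpolation=3)]))
for n in T:
    w=np.load(f'/tmp/i_{n}.npz')['w'];q=(w.reshape(-1,3)-SO)@np.stack([EX,EY,EZ],1)
    m=(abs(q[:,0])<20)&(abs(q[:,1])<70)&(q[:,2]>72)&(q[:,2]<180);t=q[m]
    print(n,len(t))
    H,_,_=np.histogram2d(t[:,2],t[:,0],bins=[np.arange(70,185,10),np.arange(-20,22,2)])
    for r in H[::-1]: print(''.join('.' if v<1 else (str(int(v)) if v<10 else '#') for v in r))
    m2=m&(abs(q[:,2]-125)<25)&(abs(q[:,0])<9)
    print('ys ext',np.percentile(q[m2,1],[0,1,99,100]).round(1) if m2.any() else None)
    m3=m&(abs(q[:,0])<9); print('zs min',np.percentile(q[m3,2],[0,1]).round(1) if m3.any() else None)
```

```text
t 6.8 pos [591.3  58.5 226.9] d [  6.2   4.1 -13.3] rv [-0.05  0.1   0.28] F [-0.6  0.3  0.2] gap 9.8 j [ 0.03  0.18  1.72  0.03  0.8  -0.07]
plate in slot xyz -0.2 -3.6 94.8 Fslot [np.float64(-0.4), np.float64(0.4), np.float64(0.4)] mom [-0.1   0.27 -0.01]
wrist 165
......177776........
......256774........
......236633........
.......52344........
.......54634........
.......32232........
......243464........
........1...........
....................
....................
....................
ys ext [45.7 45.8 46.9 46.9]
zs min [109.8 110.9]
side 261
........2231#8......
........1122##......
........33228#......
........2421##......
........22137#......
.......11132#8......
........2323##......
........22218#......
...........132......
....................
....................
ys ext [-55.5 -51.8  48.9  49.7]
zs min [94.8 97.5]
```

View pics/i.png

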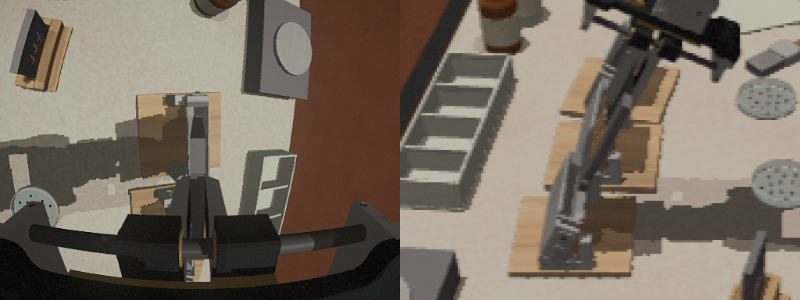

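Emit:
{"op": "jog_arm", "data": {
  "moves": [
    [[4,4,-9,0,0,0.3],[4,0.5,-9,0,0,0],[0,0,0,0,0,0]]
  ]
}}

```text
clock: 7.2
eef_pos: [600.8, 64.3, 213.3]
eef_rot: [0.001, 1.122, 0.087]
wrist_force: [-0.4, -0.0, -0.8]
finger_gap: 9.8
```

```bash
python3 -c "
from h import *
st(60)
"
```

```text
t 7.2 pos [600.8  64.3 213.3] d [  5.2  -1.1 -17.9] rv [-0.07  0.53 -0.14] F [-0.4 -0.  -0.8] gap 9.8 j [ 0.04  0.21  1.72  0.03  0.76 -0.07]
plate in slot xyz 3.0 1.5 78.3 Fslot [np.float64(-0.7), np.float64(0.0), np.float64(-0.5)] mom [-0.04  0.3  -0.03]
```

Emit:
{"op": "jog_arm", "data": {
  "moves": [
    [[-1,-1.5,-9,0,0.5,-0.1],[2,0,-6,0,0,0],[0,0,0,0,0,0]]
  ]
}}

```text
clock: 7.5
eef_pos: [601.8, 63.0, 197.2]
eef_rot: [0.003, 1.131, 0.088]
wrist_force: [1.2, 0.6, -1.4]
finger_gap: 9.4
```

```bash
python3 -c "
from h import *
st(50)
"
```

```text
t 7.5 pos [601.8  63.  197.2] d [  8.4   0.6 -10.7] rv [-0.08 -0.03 -0.06] F [ 1.2  0.6 -1.4] gap 9.4 j [ 0.03  0.24  1.73  0.03  0.74 -0.07]
plate in slot xyz -3.1 0.1 63.3 Fslot [np.float64(0.5), np.float64(0.5), np.float64(-1.8)] mom [-0.02  0.26 -0.03]
```

Emit:
{"op": "jog_arm", "data": {
  "moves": [
    [[5,0.3,-5,0,0,0],[1,0,-2,0,0,0],[0,0,0,0,0,0]]
  ]
}}

```text
clock: 7.8
eef_pos: [608.6, 63.3, 189.7]
eef_rot: [0.003, 1.131, 0.088]
wrist_force: [0.2, 0.1, -1.4]
finger_gap: 9.7
```

```bash
python3 -c "
from h import *
st(40)
"
```

```text
t 7.8 pos [608.6  63.3 189.7] d [  5.9   0.7 -12.3] rv [-0.08 -0.   -0.05] F [ 0.2  0.1 -1.4] gap 9.7 j [ 0.03  0.26  1.72  0.03  0.73 -0.07]
plate in slot xyz -0.1 -0.2 53.7 Fslot [np.float64(-0.4), np.float64(0.1), np.float64(-1.3)] mom [-0.02  0.18 -0.07]
```

Emit:
{"op": "jog_arm", "data": {
  "moves": [
    [[4.2,0.4,-9,0,0,0],[3.4,0.3,-7.2,0,0,0],[0,0,0,0,0,0]]
  ]
}}

```text
clock: 8.1
eef_pos: [616.8, 64.0, 172.1]
eef_rot: [0.003, 1.131, 0.088]
wrist_force: [1.4, -0.6, -1.3]
finger_gap: 9.5
```

```bash
python3 -c "
from h import *
st(20)
"
```

```text
t 8.1 pos [616.8  64.  172.1] d [  6.2   0.7 -12.9] rv [-0.08  0.01 -0.05] F [ 1.4 -0.6 -1.3] gap 9.5 j [ 0.04  0.3   1.71  0.03  0.69 -0.07]
plate in slot xyz -0.1 -0.2 34.3 Fslot [np.float64(0.7), np.float64(-0.7), np.float64(-1.7)] mom [-0.06  0.21  0.02]
```

Sliding in without contact; now into the clips.

Emit:
{"op": "jog_arm", "data": {
  "moves": [
    [[4.2,0.4,-9,0,0,0],[2.1,0.2,-4.5,0,0,0],[2.1,0.2,-4.5,0,0,0]]
  ]
}}

```text
clock: 8.4
eef_pos: [626.3, 64.8, 154.1]
eef_rot: [0.003, 1.129, 0.087]
wrist_force: [-5.1, -0.1, 8.5]
finger_gap: 9.8
```

```bash
python3 -c "
from h import *
st(0)
"
```

```text
t 8.4 pos [626.3  64.8 154.1] d [  5.2   0.6 -12.9] rv [-0.08  0.12 -0.05] F [-5.1 -0.1  8.5] gap 9.8 j [ 0.04  0.34  1.7   0.04  0.66 -0.07]
plate in slot xyz 0.8 -0.1 13.9 Fslot [np.float64(-0.9), np.float64(0.3), np.float64(9.9)] mom [-0.11  0.4   0.  ]
```

Clip force about 10 N along the slot and nothing sideways, as expected.

Emit:
{"op": "jog_arm", "data": {
  "moves": [
    [[3,0.3,-7,0,0,0],[2.1,0.2,-4.5,0,0,0],[1.7,0.2,-4,0,0,0]]
  ]
}}

```text
clock: 8.7
eef_pos: [634.6, 65.6, 141.1]
eef_rot: [0.002, 1.124, 0.087]
wrist_force: [-45.9, -5.7, 54.8]
finger_gap: 9.5
```

```bash
python3 -c "
from h import *
st(0)
"
```

```text
t 8.7 pos [634.6  65.6 141.1] d [-3.1 -0.2  0.1] rv [-0.07  0.36 -0.06] F [-45.9  -5.7  54.8] gap 9.5 j [ 0.04  0.37  1.69  0.04  0.63 -0.07]
plate in slot xyz 2.7 -0.1 -1.4 Fslot [np.float64(-18.4), np.float64(-1.8), np.float64(69.3)] mom [-0.66  4.76 -0.12]
```

Emit:
{"op": "jog_arm", "data": {
  "moves": [
    [[-2.5,-0.2,0.3,0,0.3,0],[0,0,0,0,0,0],[0,0,0,0,0,0]]
  ]
}}

```text
clock: 9.0
eef_pos: [632.2, 65.5, 141.4]
eef_rot: [0.003, 1.13, 0.088]
wrist_force: [0.4, -0.1, -1.7]
finger_gap: 10.0
```

```bash
python3 -c "
from h import *
st(0)
"
```

```text
t 9.0 pos [632.2  65.5 141.4] d [-0.7 -0.  -0.2] rv [-0.08  0.05 -0.06] F [ 0.4 -0.1 -1.7] gap 10.0 j [ 0.04  0.37  1.7   0.04  0.64 -0.07]
plate in slot xyz 0.7 -0.0 -0.1 Fslot [np.float64(-0.4), np.float64(-0.2), np.float64(-1.7)] mom [-0.03  0.25 -0.03]
```

Emit:
{"op": "jog_arm", "data": {
  "moves": [
    [[0,0,0,0,0,0],[0,0,0,0,0,0],[0,0,0,0,0,0],[0,0,0,0,0,0],[0,0,0,0,0,0]]
  ],
  "gripper": 0
}}

```text
clock: 9.5
eef_pos: [632.6, 65.5, 141.0]
eef_rot: [0.003, 1.129, 0.088]
wrist_force: [0.2, -0.7, 0.6]
finger_gap: 45.7
```

Emit:
{"op": "jog_arm", "data": {
  "moves": [
    [[-4,-0.4,9,0,0,0],[-12,-1,25,0,0,0],[-20,-2,40,0,0,0],[-20,-2,40,0,0,0],[-20,-40,30,0,0,0]]
  ]
}}

```text
clock: 10.0
eef_pos: [554.1, 25.4, 284.0]
eef_rot: [0.004, 1.136, 0.092]
wrist_force: [0.7, -0.6, -0.3]
finger_gap: 46.9
```

Emit:
{"op": "jog_arm", "data": {
  "moves": [
    [[-30,-40,10,0,0,0],[-30,-40,0,0,0,0],[-30,-40,0,0,0,0],[0,0,0,0,0,0],[0,0,0,0,0,0]]
  ]
}}

```text
clock: 10.5
eef_pos: [459.8, -98.5, 303.6]
eef_rot: [-0.01, 1.121, 0.077]
wrist_force: [-0.1, 0.7, -0.4]
finger_gap: 46.8
```

Run:
```python
from h import *
st(0)
T={}
for n in('scene','side'):
    im,d,w=cloud(n); T[n]=im
    q=(w.reshape(-1,3)-SO)@np.stack([EX,EY,EZ],1)
    t=q[(abs(q[:,0])<15)&(abs(q[:,1])<60)&(q[:,2]>72)&(q[:,2]<170)]
    print(n,len(t),'top zs',np.percentile(t[:,2],[98,100]).round(1),'xs',np.percentile(t[:,0],[5,50,95]).round(1),'ys',np.percentile(t[:,1],[1,99]).round(1))
    # reference neighbour plates: top z
    P=w.reshape(-1,3)
    for y0 in(-247,-97,68):
        m=(abs(P[:,1]-y0)<40)&(P[:,0]>560)&(P[:,0]<680)&(P[:,2]>120)&(P[:,2]<175)
        print('  top z near y',y0,np.percentile(P[m,2],[98,100]).round(1))
cv2.imwrite('pics/f.png',np.hstack([cv2.resize(T['scene'][190:310,130:330],(400,240),interpolation=3),cv2.resize(T['side'][100:244,110:350],(400,240),interpolation=3)]))
```

```text
t 10.5 pos [459.8 -98.5 303.6] d [ 171.7  163.9 -162.4] rv [ 0.2   0.56 -0.14] F [-0.1  0.7 -0.4] gap 46.8 j [-0.4  -0.17  1.89  0.23  1.02 -0.57]
plate in slot xyz -98.1 -148.9 225.6 Fslot [np.float64(-0.2), np.float64(0.7), np.float64(-0.3)] mom [-0.05  0.08 -0.  ]
scene 850 top zs [140.  141.4] xs [-1.5  4.4  7.3] ys [-51.5  47. ]
  top z near y -247 [158.5 160.5]
  top z near y -97 [158.4 161.9]
  top z near y 68 [158.5 159.3]
side 306 top zs [142.1 144.1] xs [-5.4  3.2  4.6] ys [-48.7  53.6]
  top z near y -247 [160.5 161.1]
  top z near y -97 [159.9 160.4]
  top z near y 68 [159.9 161.3]
```

View pics/f.png

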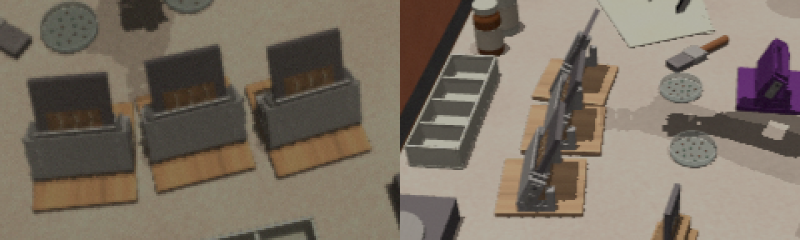

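The final picture shows three alike filled holders. The moved plate's top (159–161 mm) matches its neighbours' and the nominal 160 mm.

```bash
python3 -c "
from h import *
print(manip.sign_off())"
```

```text
the job is handed in; nothing more can be done
None
```

The large plate is out of its dock and fully seated in the empty leaning holder, released, and the job is handed in at about 10.6 s.

- **Drawing out and pushing in:** I gripped the plate by its top band, drew it straight up and slid it down the tilted slot. Resistance at the clips was about 10 N along the slot, as the task predicted. It then stopped hard on the slot floor, with a brief 69 N along the slot. About 18 N across the slot came with it and vanished once I eased the arm back.
- **Final position:** Before release, the arm read the plate at x +0.7, y 0.0 and z −0.1 mm in the slot. After release, its top stood at 159–161 mm, the same as the two filled holders beside it.
- **Disagreements:** The fixed cameras differed from the arm and wrist camera by about 2–3 mm, so I relied on the wrist camera and the contact forces.
- **Not checked:** I did not measure the clips directly; that they snapped in is inferred from the depth and the forces. I did not measure the bystanders' final positions, but the arm kept clear of them and the forces showed no stray contact.

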